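# Set out the seal kit for viewing

### The job

Set out the seal kit, one piece after another in this order and each set down gently rather than dropped: lay the black grinding slab flat in the middle of the aluminium tray, long side along the tray's long side, stand the blue paste dish on the middle of the slab, nest the white dish on the blue one and the green lid on the white one, and last of all stand the tall soapstone seal upright on the middle of the red pad on the clear acrylic display. Leave the brush pot, the brass paperweight and the little water dropper where they are.

Things in the scene. Friction and masses are not known exactly. Their poses are not given: they have to be found in the camera images.
- tray: Target: open aluminium tray, 160 mm (its x) by 190 mm (its y, the long side), fixed to the counter. Rim 12 mm high, walls and floor 3 mm thick. Origin: centre of its underside, on the counter; the inner floor is 3 mm above it. z up.
- display: Target: clear acrylic seal display, 120 x 120 mm and 60 mm high, fixed, with a drawer front and round button (look only) on its -x face. On the middle of its top lies a fixed red square pad, 56 x 56 mm, 3 mm thick, sides along the display's x and y; the pad's top is 63 mm above the origin. Origin: centre of its underside, on the counter, z up.
- slab: Black stone grinding slab, 110 mm (its x) by 62 mm (its y) by 22 mm high, flat top, about 0.4 kg, loose, starts lying flat on the counter. Origin: centre of its underside, z up.
- blue_dish: Round porcelain dish, blue, white band, red paste fast inside. Origin: centre of its foot's underside, z up. Foot: plug, diameter 38 mm (tip 32), 6 mm deep. Body above it: diameter 58 mm, up to 30 mm above the origin. Recess in the top: diameter 49 mm, 8 mm deep; a nested piece has its foot in it (5 mm play) and rests on the rim, origin 24 mm above this one. About 0.12 kg, loose.
- white_dish: Round porcelain dish, white, blue band, brown inside; same shape as the blue. Origin: centre of its foot's underside, z up. Foot: plug, diameter 38 mm (tip 32), 6 mm deep. Body above it: diameter 58 mm, up to 30 mm above the origin. Recess in the top: diameter 49 mm, 8 mm deep; a nested piece has its foot in it (5 mm play) and rests on the rim, origin 24 mm above this one. About 0.12 kg, loose.
- lid: Round green lid. Origin: centre of its foot's underside, z up. Foot: plug, diameter 38 mm (tip 32), 6 mm deep. Above it a disc, diameter 58 mm, from 6 to 12 mm above the origin; on the disc stands an upright round knob, 20 mm in diameter, from 12 to 34 mm above the origin. Loose, about 0.07 kg, starts foot down on the counter.
- seal: Tall tan soapstone seal standing upright: a square column 34 x 34 mm (sides along its x and y), 62 mm high, with a narrower carved beast on top, 88 mm high in all. Loose, about 0.2 kg. Origin: centre of its underside, z up.
- brush_pot: Bystander, loose: blue-and-white porcelain brush pot, 80 mm in diameter, 110 mm high, brushes standing up to 180 mm. Origin: centre of its underside.
- paperweight: Bystander, loose: brass bar paperweight, 120 mm (its x) by 26 mm by 16 mm, with a small stud on top to 22 mm. Origin: centre of its underside.
- dropper: Bystander, loose: small terracotta water dropper, 46 mm in diameter, 38 mm high. Origin: centre of its underside.
Not all that is in view belongs to the job. Of the things shaped like the seal, the tan one is meant.

How it is judged (in metres and radians):
On the way, in this order (a step that is already met when the one before it is completed fails the run):
1. the slab lies flat in the middle of the tray, along it, let go (horizontal distance between slab and tray below 0.015 m and z of slab in the frame of tray between 0 and 0.007 m and angle between slab's own z axis and vertical below 0.1 rad and angle between the x axis of slab and the y axis of tray, either way round below 0.2 rad and contact force between slab and the fingers below 0.3 N and linear speed of slab below 0.05 m/s), for 0.2 s.
2. the blue dish stands on the middle of the slab, let go (horizontal distance between blue_dish and slab below 0.012 m and z of blue_dish in the frame of slab between 0.019 and 0.026 m and angle between blue_dish's own z axis and vertical below 0.1 rad and contact force between blue_dish and the fingers below 0.3 N and linear speed of blue_dish below 0.05 m/s), for 0.2 s.
3. the white dish is nested on the blue dish, let go (horizontal distance between white_dish and blue_dish below 0.008 m and z of white_dish in the frame of blue_dish between 0.021 and 0.027 m and angle between white_dish's own z axis and vertical below 0.1 rad and contact force between white_dish and the fingers below 0.3 N and linear speed of white_dish below 0.05 m/s), for 0.2 s.
4. the lid is nested on the white dish, let go (horizontal distance between lid and white_dish below 0.008 m and z of lid in the frame of white_dish between 0.021 and 0.027 m and angle between lid's own z axis and vertical below 0.1 rad and contact force between lid and the fingers below 0.3 N and linear speed of lid below 0.05 m/s), for 0.2 s.
5. the seal stands upright on the pad of the display, let go (horizontal distance between seal and display below 0.01 m and z of seal in the frame of display between 0.06 and 0.067 m and angle between seal's own z axis and vertical below 0.1 rad and contact force between seal and the fingers below 0.3 N and linear speed of seal below 0.05 m/s), for 0.2 s.
At the end, for the whole second after the job is handed in: All at rest, let go, upright to 0.1 rad: slab on tray floor within 15 mm of its centre, 0.2 rad of its long side; blue dish on slab within 12 mm of centre; white dish on blue, lid on white, each nested: within 8 mm sideways, 21 to 27 mm above; seal on pad within 10 mm of centre (horizontal distance between slab and tray below 0.015 m and z of slab in the frame of tray between 0 and 0.007 m and angle between each of slab, blue_dish, white_dish, lid, seal's own z axis and vertical below 0.1 rad and angle between the x axis of slab and the y axis of tray, either way round below 0.2 rad and linear speed of each of slab, blue_dish, white_dish, lid, seal below 0.03 m/s and angular speed of each of slab, blue_dish, white_dish, lid, seal below 0.3 rad/s and contact force between each of slab, blue_dish, white_dish, lid, seal and the fingers below 0.3 N and horizontal distance between blue_dish and slab below 0.012 m and z of blue_dish in the frame of slab between 0.019 and 0.026 m and horizontal distance between white_dish and blue_dish below 0.008 m and z of white_dish in the frame of blue_dish between 0.021 and 0.027 m and horizontal distance between lid and white_dish below 0.008 m and z of lid in the frame of white_dish between 0.021 and 0.027 m and horizontal distance between seal and display below 0.01 m and z of seal in the frame of display between 0.06 and 0.067 m); the robot touches nothing.
It fails at once if a bystander is moved more than 25 mm (distance of any of brush_pot, paperweight, dropper from where it was at the start of the episode above 0.025 m).
It fails at once if a piece of the kit is dropped (falls free at over 0.6 m/s, about 2 cm of fall) ((linear speed of slab above 0.6 m/s and contact force between slab and the fingers below 0.05 N) or (linear speed of blue_dish above 0.6 m/s and contact force between blue_dish and the fingers below 0.05 N) or (linear speed of white_dish above 0.6 m/s and contact force between white_dish and the fingers below 0.05 N) or (linear speed of lid above 0.6 m/s and contact force between lid and the fingers below 0.05 N) or (linear speed of seal above 0.6 m/s and contact force between seal and the fingers below 0.05 N)).
It also fails if it takes over 136 s, if anything falls off the work surface, if the arm or the gripper's body presses on something with over 40 N, if the wrist force passes 120 N, or if a joint passes its speed limit or range.

### The arm

A 6-joint arm with a two-finger parallel gripper is mounted at the origin on the work surface. World frame = base frame: x ahead of the robot, y to its left, z up, the work surface at z = 0. Lengths are in mm, angles in rad, forces in N, time in s.
With the tool pointing down it reaches from about 425 to 950 mm from the base axis. Payload 3.5 kg.
Tool frame: the origin (TCP) lies midway between the tips of the shut fingers; the grasp point (between the pads) lies 19 mm behind it; z points along the fingers, y is the line along which they close (so a half turn about z gives the same grasp; the last joint's range is limited). The gripper opens to 85 mm and grips with 20 to 120 N. Pads are 22 mm wide; open, the fingers measure 114 mm over their backs; the gripper's body (76 mm by 85 mm) begins 54 mm behind the grasp point. The pads swing forward as they close: fully open they stand 13 mm farther back than shut.
Start: joints at [-1.317, 0.286, 1.577, -0, 1.279, -0.15], TCP at [265.239, -620.688, 231.325] pointing down, gripper open.
Joint ranges: [-2.77, 2.77], [-0.9, 2.22], [0.21, 2.48], [-1.53, 4.67], [0.24, 2.81], [-2.84, 2.84]. Speed limits (rad/s): [2.79, 2.79, 3.14, 3.14, 3.14, 3.14].

### API

Orientations are given as a rotation vector (axis times angle).
In Python, from workcell import env gives the robot as it stands.
- The arm moves only by the tool step_arm, never from a script. Its argument "increments" is text: rows parted by semicolons, each of 7 numbers parted by spaces: the shift along the tool's x, y, z normalised to -1 to 1, where 1 is 0.25 m, then the turn, a rotation vector about the tool's x, y, z normalised to -1 to 1, where 1 is 45 degrees, then the opening, from 0 (shut) to 1 (fully open). In form: dx dy dz wx wy wz hand; .... A call has 1 to 20 rows; each row is the pose to reach, as a shift and turn from the pose commanded when the call began, along the tool's axes at that moment; what a row does not reach only later rows make up. A row lasts 1/8 s, in which the tool goes at most 62.5 mm and 10.7 degrees, less where a joint would pass 70% of its speed; a pose out of reach is approached as far as the arm can. A call with a number of a shift or a turn outside -1 to 1 is refused whole. A call with a gripper value outside its range is refused whole. The fingers move at their own pace and stop on an object; "squeeze" is the grip in N (left out, the last holds). Time passes only in rows, so rows that repeat a pose let the fingers close. It gives the time, the measured TCP pose, the force, the opening and the grip force at its end, in the units of the state.
- env.get_obs(): the state, without advancing time (a new reading comes with each control period).
- env.grab_frame(name): name is "scene" or "top" or "wrist"; returns a dict with "color" (420x560x3 uint8, red, green, blue), "z_map" (420x560 float32, mm along the optical axis (not along the pixel's ray), 0 where there is no reading), "intrinsics" (3x3 intrinsics, pixels), "world_from_camera" (4x4, takes a point from camera to world coordinates); the wrist camera has in their place "hand_eye" (4x4, takes a point from camera to tool coordinates, whose origin is the TCP and whose axes are the flange's). Camera axes: x right, y down, z forward; pixel columns grow to the right and rows downward; lengths in mm; the calibration is good to about 2 mm. A picture is of the moment at which its call begins: read the wrist's pose just before it.
- env.hand_in(): hands the job in; it is judged then, once.
Trained networks look in a picture, given as the dict that the camera call returned (one of the last four; its "shot" number tells which), for a name from the list of things; names that differ only in an ending like _2 or _b are one class to them, and where a whole thing is asked for, a point or a joint stands for the part that bears it (a point fixed in the world has none). Each returns a list of dicts, best first, with "conf" (0 to 1); they miss things now and then, are a little off and sometimes report something else, mostly with a low value. They report only what shows in the picture. A call takes as long as a camera call. They do not tell look-alikes from the thing itself.
- env.look_for(picture, thing): "at" ([x, y, z] in mm, in world coordinates, good to about 4 mm: the middle of the surface that is visible of it).
- env.masks_of(picture, thing): "mask" (420x560 bool, what is visible of it).
The state is a dict: "clock": time; "q": joint angles; "joint_vel": joint speeds; "effort": joint torques, N m; "tcp_pos": TCP position; "tcp_rot": TCP orientation; "contact_force": force on the tool from outside, world axes, zero at the start; "ft_torque": the same for the moment, N m; "opening": opening from 0.0 (shut) to 1.0 (fully open); "gripper_force": force on a finger pad.
Only numpy, scipy, OpenCV 4.12 (cv2) and the standard library are available. Lean on these libraries where they do the work, as an engineer would, in place of code of your own. Each camera call takes 0.05 s, during which the arm holds its last target. There are 200 camera calls.

## Working session

There is one attempt and no reset: what is moved stays moved. The work goes in short steps, Python scripts to look and compute and a tool call to move; the robot and the scene stay as the last step left them, time stands still between calls to the robot, and variables do not carry over. Pictures are saved under pics/ and viewed, at most 14 in all, crops included, and the job is handed in when it is done.

Besides the shell and the picture viewer there is one more tool, called after "Call:" by a JSON object that holds its "fn" and its "kwargs". step_arm: Moves the arm, as the interface text tells. Scaled input: -1 to 1 covers 0.25 m each way for a shift and 45 degrees each way for a turn. Its arguments: {"type":"object","properties":{"increments":{"type":"string"},"squeeze":{"type":"number"}},"required":["increments"]}

```bash
mkdir -p pics; python3 - <<'E'
from workcell import env
import cv2,numpy as np
o=env.get_obs();print(o['clock'],o['tcp_pos'],o['tcp_rot'],o['opening'])
for c in ['scene','top']:
    f=env.grab_frame(c);cv2.imwrite(f'pics/{c}0.png',f['color'][...,::-1])
    print(c,f['world_from_camera'].round(2).tolist(),f['intrinsics'].tolist())
    for n in ['tray','display','slab','blue_dish','white_dish','lid','seal','brush_pot','paperweight','dropper']:
        print(n,[(np.round(d['at']).tolist(),round(d['conf'],2)) for d in env.look_for(f,n)])
E
```

```text
0.0 [ 265.10453907 -620.05801841  229.929645  ] [-3.07548280e+00 -6.29560477e-01  1.90634225e-04] 1.0042360014968958
scene [[-0.48, 0.53, -0.7, 1218.46], [0.88, 0.3, -0.38, 367.95], [0.01, -0.8, -0.6, 636.67], [0.0, 0.0, 0.0, 1.0]] [[395.6543220471607, 0.0, 271.7416501104238], [0.0, 395.6543220471607, 206.65500988239518], [0.0, 0.0, 1.0]]
tray [([655.0, 195.0, 4.0], 0.97), ([437.0, -140.0, 23.0], 0.52)]
display [([680.0, -207.0, 62.0], 0.79), ([431.0, 150.0, 23.0], 0.41)]
slab [([386.0, -310.0, 22.0], 0.93)]
blue_dish [([429.0, 146.0, 22.0], 0.63), ([402.0, 319.0, 41.0], 0.5)]
white_dish [([436.0, -141.0, 26.0], 0.83)]
lid []
seal [([403.0, 321.0, 46.0], 0.87), ([410.0, 242.0, 45.0], 0.61), ([318.0, 328.0, 60.0], 0.59)]
brush_pot [([597.0, -462.0, 83.0], 0.86)]
paperweight [([574.0, 462.0, 18.0], 0.64)]
dropper [([701.0, 12.0, 26.0], 0.57)]
top [[0.03, -1.0, 0.09, 413.08], [-1.0, -0.03, -0.01, 9.7], [0.01, -0.09, -1.0, 1227.57], [0.0, 0.0, 0.0, 1.0]] [[430.8366266219915, 0.0, 281.3200529736233], [0.0, 430.8366266219915, 212.02295481113083], [0.0, 0.0, 1.0]]
tray [([652.0, 188.0, 2.0], 0.69)]
display [([646.0, -220.0, 64.0], 0.88)]
slab [([372.0, -320.0, 25.0], 0.68)]
blue_dish [([417.0, 146.0, 22.0], 0.61), ([431.0, 5.0, 7.0], 0.32)]
white_dish [([424.0, -145.0, 23.0], 0.84), ([556.0, 457.0, 14.0], 0.64)]
lid [([430.0, 3.0, 9.0], 0.83), ([375.0, -318.0, 24.0], 0.73)]
seal [([398.0, 234.0, 63.0], 0.66), ([309.0, 315.0, 63.0], 0.65), ([652.0, 187.0, 3.0], 0.65), ([390.0, 311.0, 62.0], 0.59)]
brush_pot [([573.0, -466.0, 100.0], 0.59)]
paperweight [([561.0, 460.0, 15.0], 0.83)]
dropper [([690.0, 8.0, 23.0], 0.65)]
```

View pics/scene0.png

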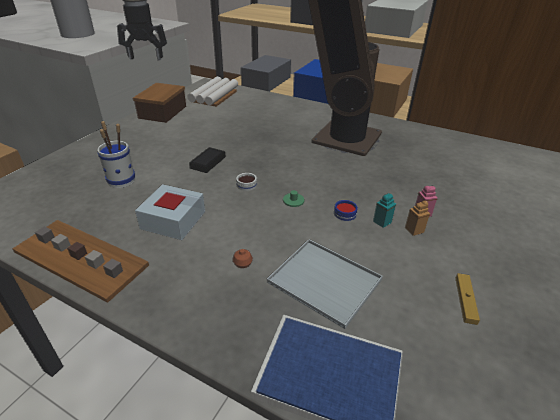

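View pics/top0.png

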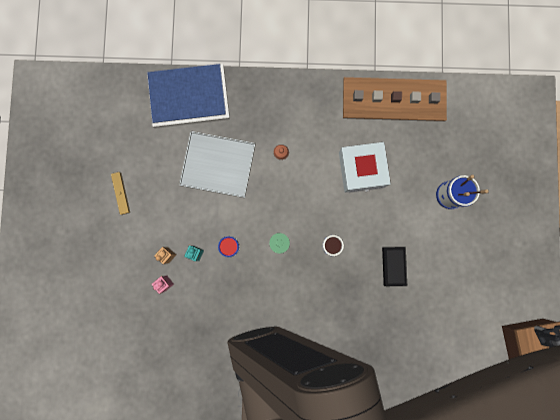

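Besides the networks' labels, the pictures show three seal-shaped things in the top view: tan (163,255), teal (193,253) and pink (161,285). The tan one at (163,255) is meant. The tray is at (218,164), the pad at (366,165) and the slab at (395,266). The dishes are blue (229,246), white (333,246) and the lid (279,243). I'll confirm the seal with a crop and fit the shapes.

```bash
cat > h.py <<'E'
from workcell import env
import cv2,numpy as np
from scipy.spatial.transform import Rotation as R
def frame(c):
    o=env.get_obs(); f=env.grab_frame(c)
    if c=='wrist':
        T=np.eye(4);T[:3,:3]=R.from_rotvec(o['tcp_rot']).as_matrix();T[:3,3]=o['tcp_pos'];f['T']=T@f['hand_eye']
    else: f['T']=f['world_from_camera']
    z=f['z_map'];v,u=np.indices(z.shape);K=f['intrinsics']
    p=np.stack([(u-K[0,2])/K[0,0]*z,(v-K[1,2])/K[1,1]*z,z,np.ones_like(z)],-1)@f['T'].T
    f['P']=p[...,:3];f['P'][z==0]=np.nan
    return f
def onplane(f,uv,h):  # pixels -> world at height h
    K=f['intrinsics'];uv=np.asarray(uv,float).reshape(-1,2)
    d=np.c_[(uv-K[:2,2])/[K[0,0],K[1,1]],np.ones(len(uv))]@f['T'][:3,:3].T
    c=f['T'][:3,3];return (c+d*((h-c[2])/d[:,2])[:,None])[:,:2]
def rect(p):
    (c,s,a)=cv2.minAreaRect(p.astype(np.float32));return np.round(c,1),np.round(s,1),round(a,1)
def fit(f,m,h,zr=None):   # mask -> largest blob outline on plane h -> rect
    if zr: m=m&(f['P'][...,2]>zr[0])&(f['P'][...,2]<zr[1])
    cs,_=cv2.findContours(m.astype(np.uint8),cv2.RETR_EXTERNAL,cv2.CHAIN_APPROX_NONE)
    c=max(cs,key=cv2.contourArea).reshape(-1,2);return rect(onplane(f,c,h)),c.mean(0).round()
def roi(f,x,y,r):
    P=f['P'];return (abs(P[...,0]-x)<r)&(abs(P[...,1]-y)<r)
def tcp():
    o=env.get_obs();print('t',round(o['clock'],2),'tcp',o['tcp_pos'].round(1),'rot',np.round(o['tcp_rot'],3),'open',round(o['opening'],3),'q',o['q'].round(2));return o
E
python3 - <<'E'
from h import *
f=frame('top');P=f['P'];hsv=cv2.cvtColor(f['color'],cv2.COLOR_RGB2HSV).astype(int)
H,S,V=hsv[...,0],hsv[...,1],hsv[...,2]
for n,x,y,r,h,zr in [('slab',372,-320,75,22,(14,30)),('blue',417,146,45,30,(18,40)),('white',424,-145,45,30,(18,40)),('lid',430,3,45,12,(6,40)),('seal',392,313,32,62,(54,70)),('display',650,-215,90,60,(52,70)),('tan base',392,313,32,62,(40,70))]:
    m=roi(f,x,y,r);print(n,fit(f,m,h,zr),np.nanmedian(P[...,2][m&(P[...,2]>zr[0])]).round(1))
m=roi(f,650,-215,90)&((H<10)|(H>170))&(S>120);print('pad',fit(f,m,63))
m=roi(f,652,188,130)&(V>110)
print('tray v',np.percentile(V[roi(f,652,188,60)],[5,50,95]),np.percentile(V[roi(f,500,60,30)],[5,50,95]))
m=roi(f,652,188,130)&(P[...,2]>7);print('tray rim',fit(f,m,12))
for n in ['tray','seal','slab']:
    d=env.masks_of(f,n)
    for k in d[:3]: print(n,round(k['conf'],2),fit(f,k['mask'],{'tray':12,'seal':62,'slab':22}[n]))
g=f['color'][225:305,135:255];cv2.imwrite('pics/crop.png',cv2.resize(g,None,fx=5,fy=5,interpolation=2)[...,::-1])
E
```

```text
slab ((array([ 373.8, -318.6]), array([107.9,  63.9]), 1.5), array([395., 267.])) 20.4
blue ((array([415.3, 146. ]), array([55.3, 55.3]), 2.0), array([228., 247.])) 22.5
white ((array([ 427.3, -144.8]), array([52.6, 55.7]), 1.5), array([333., 246.])) 22.5
lid ((array([429. ,   5.1]), array([53.3, 56.3]), 1.5), array([279., 243.])) 10.8
seal ((array([388., 316.]), array([34.7, 34.1]), 51.0), array([163., 255.])) 69.2
display ((array([ 647.4, -226.8]), array([119.9, 120.1]), 8.9), array([366., 166.])) 58.8
tan base ((array([388.1, 314.5]), array([36.9, 36.1]), 51.0), array([164., 255.])) 63.8
pad ((array([ 649.2, -226.6]), array([52.7, 53.5]), 8.8), array([366., 165.]))
tray v [189. 193. 197.] [134. 140. 145.]
tray rim ((array([775.6, 252.3]), array([ 26.5, 135.2]), 1.7), array([195., 120.]))
tray 0.81 ((array([649.7, 187.3]), array([194. , 160.8]), 80.8), array([217., 165.]))
seal 0.71 ((array([386.5, 311.7]), array([44. , 46.8]), 47.2), array([165., 256.]))
seal 0.66 ((array([396.1, 234.6]), array([41.1, 38.1]), 65.6), array([193., 253.]))
seal 0.64 ((array([311.4, 312.6]), array([38. , 46.4]), 46.9), array([163., 284.]))
slab 0.97 ((array([ 373.8, -317.6]), array([107.9,  67.2]), 1.5), array([394., 267.]))
```

View pics/crop.png

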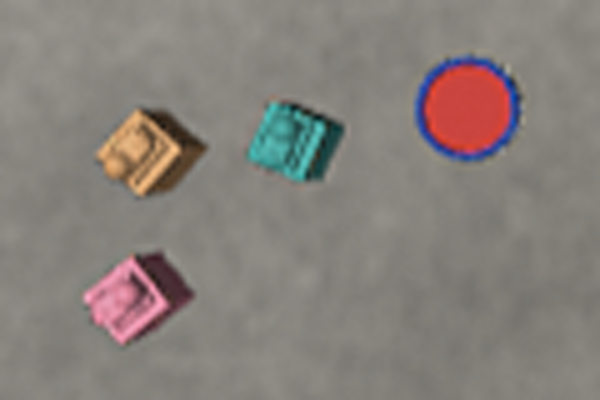

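The crop shows the tan seal at upper left (150,150), with the teal one at its right and the pink one below. That is seal (163,255) in the top view, so I'll use it at about (388,315). Now a planning helper, then over the slab.

```bash
cat >> h.py <<'E'
import json,os
def cmd():
    return json.load(open('cmd.json')) if os.path.exists('cmd.json') else [265.239,-620.688,231.325,-66.86]
def plan(*goals,save=True):
    """goals (x,y,z,yaw of tool y in deg); prints increments from the commanded pose"""
    x,y,z,a=cmd();t=np.radians(a);X=np.array([-np.sin(t),np.cos(t)]);Y=np.array([np.cos(t),np.sin(t)])
    for g in goals:
        d=np.array([g[0]-x,g[1]-y]);w=(g[3]-a+90)%180-90
        r=np.round([d@X/250,d@Y/250,(z-g[2])/250,0,0,-w/45],3);print(' '.join(f'{v:g}' for v in r), '| mm',round(np.hypot(*d)),round(w,1))
    p=np.array([x,y])+X*r[0]*250+Y*r[1]*250
    if save: json.dump([*p,z-r[2]*250,a-r[5]*45],open('cmd.json','w'))
E
python3 -c "
from h import *
plan((374,-318,150,-88.5))"
```

```text
0.876 -0.942 0.325 0 0 0.481 | mm 322 -21.6
```

Call:
{"fn": "step_arm", "kwargs": {"increments": "0.876 -0.942 0 0 0 0.481 1;0.876 -0.942 0 0 0 0.481 1;0.876 -0.942 0 0 0 0.481 1;0.876 -0.942 0 0 0 0.481 1;0.876 -0.942 0.1 0 0 0.481 1;0.876 -0.942 0.325 0 0 0.481 1;0.876 -0.942 0.325 0 0 0.481 1;0.876 -0.942 0.325 0 0 0.481 1;0.876 -0.942 0.325 0 0 0.481 1;0.876 -0.942 0.325 0 0 0.481 1"}}

```text
clock: 2.55
tcp_pos: [374.6, -319.9, 152.1]
tcp_rot: [3.138, 0.039, 0.003]
contact_force: [-1.7, -1.1, -0.2]
opening: 0.999
gripper_force: 0.0
```

```bash
python3 - <<'E'
from h import *
tcp();print(cmd());f=frame('wrist');P=f['P'];cv2.imwrite('pics/w1.png',f['color'][...,::-1])
m=roi(f,374,-318,90);print(fit(f,m,22,(14,30)),f['hand_eye'].round(2).tolist())
E
```

```text
t 2.55 tcp [ 374.6 -319.9  152.1] rot [3.138e+00 3.900e-02 3.000e-03] open 0.999 q [-0.91 -0.04  2.09 -0.    1.09  0.63]
[374.0732777777904, -318.0721544456293, 150.075, -88.505]
((array([ 377.1, -320.8]), array([108.8,  61.1]), 2.6), array([277., 193.])) [[0.0, -0.96, -0.29, 75.04], [1.0, -0.0, 0.0, 0.36], [-0.0, -0.29, 0.96, -140.86], [0.0, 0.0, 0.0, 1.0]]
```

View pics/w1.png

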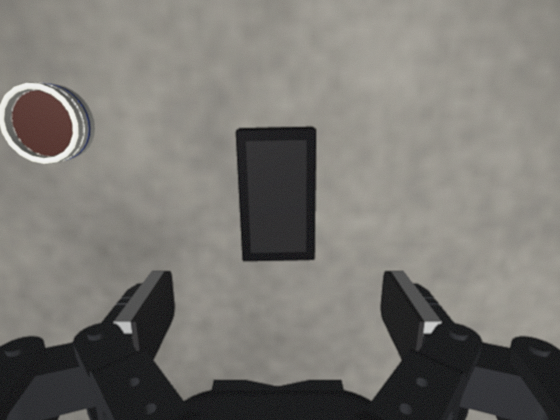

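The wrist view shows the slab at (277,193), centred between the fingers. The wrist fit agrees with the top camera within 3 mm.

```bash
python3 -c "
from h import *
plan((376,-319.5,-1,-88))"
```

```text
0.008 0.006 0.604 0 0 -0.011 | mm 2 0.5
```

Call:
{"fn": "step_arm", "kwargs": {"increments": "0.008 0.006 0.2 0 0 -0.011 1;0.008 0.006 0.4 0 0 -0.011 1;0.008 0.006 0.5 0 0 -0.011 1;0.008 0.006 0.55 0 0 -0.011 1;0.008 0.006 0.604 0 0 -0.011 1;0.008 0.006 0.604 0 0 -0.011 1;0.008 0.006 0.604 0 0 -0.011 0.6;0.008 0.006 0.604 0 0 -0.011 0.6;0.008 0.006 0.604 0 0 -0.011 0.6;0.008 0.006 0.604 0 0 -0.011 0.6;0.008 0.006 0.604 0 0 -0.011 0.6;0.008 0.006 0.604 0 0 -0.011 0.6", "squeeze": 60}}

```text
clock: 4.1
tcp_pos: [376.9, -320.3, 0.5]
tcp_rot: [3.14, 0.055, 0.002]
contact_force: [-0.5, 1.4, 7.1]
opening: 0.711
gripper_force: 68.3
```

```bash
python3 -c "
from h import *
plan((376,-319.5,110,-88),(510,-70,140,-50))
plan((651,187,110,-9.2),(651,187,14,-9.2),(651,187,3,-9.2))"
```

```text
-0 -0 -0.444 0 0 -0 | mm 0 0.0
0.57 -0.979 -0.564 0 0 -0.845 | mm 283 38.0
1.093 -0.425 0.12 0 0 -0.906 | mm 293 40.8
1.093 -0.425 0.504 0 0 -0.906 | mm 293 40.8
1.093 -0.425 0.548 0 0 -0.906 | mm 293 40.8
```

```bash
python3 -c "
from h import *
json.dump([376,-319.5,-1,-88],open('cmd.json','w'))
plan((376,-319.5,110,-88),(520,-50,140,-50))
plan((650,187,110,-9.2),(650,187,14,-9.2),(650,187,3,-9.2));print(cmd())"
```

```text
0 0 -0.444 0 0 0 | mm 0 0
0.613 -1.057 -0.564 0 0 -0.844 | mm 306 38
1.008 -0.392 0.12 0 0 -0.907 | mm 270 40.8
1.008 -0.392 0.504 0 0 -0.907 | mm 270 40.8
1.008 -0.392 0.548 0 0 -0.907 | mm 270 40.8
[650.0672059758574, 186.94679651613566, 3.0, -9.205000000000005]
```

```bash
python3 -c "
from h import *
json.dump([376,-319.5,-1,-88],open('cmd.json','w'))
plan((376,-319.5,110,-88),(510,-70,140,-50));plan((635,150,110,-9.2))"
```

```text
0 0 -0.444 0 0 0 | mm 0 0
0.571 -0.979 -0.564 0 0 -0.844 | mm 283 38
0.948 -0.353 0.12 0 0 -0.907 | mm 253 40.8
```

Call:
{"fn": "step_arm", "kwargs": {"increments": "0 0 -0.05 0 0 0 0.6;0 0 -0.15 0 0 0 0.6;0 0 -0.3 0 0 0 0.6;0 0 -0.444 0 0 0 0.6;0.1 -0.2 -0.5 0 0 -0.17 0.6;0.2 -0.36 -0.564 0 0 -0.34 0.6;0.33 -0.56 -0.564 0 0 -0.51 0.6;0.46 -0.76 -0.564 0 0 -0.68 0.6;0.57 -0.979 -0.564 0 0 -0.844 0.6;0.57 -0.979 -0.564 0 0 -0.844 0.6;0.57 -0.979 -0.564 0 0 -0.844 0.6"}}

```text
clock: 5.48
tcp_pos: [509.1, -69.5, 139.3]
tcp_rot: [-2.951, -1.075, 0.003]
contact_force: [-0.1, -0.2, -4.6]
opening: 0.712
gripper_force: 67.2
```

Call:
{"fn": "step_arm", "kwargs": {"increments": "0.2 -0.08 0.05 0 0 -0.2 0.6;0.4 -0.15 0.12 0 0 -0.4 0.6;0.6 -0.22 0.12 0 0 -0.6 0.6;0.8 -0.3 0.12 0 0 -0.8 0.6;0.948 -0.353 0.12 0 0 -0.907 0.6;0.948 -0.353 0.12 0 0 -0.907 0.6;0.948 -0.353 0.12 0 0 -0.907 0.6"}}

```text
clock: 6.35
tcp_pos: [634.4, 148.0, 109.3]
tcp_rot: [-2.395, -2.032, 0.003]
contact_force: [-0.5, -0.5, -4.8]
opening: 0.709
gripper_force: 67.3
```

```bash
python3 - <<'E'
from h import *
tcp();print(cmd());f=frame('wrist');P=f['P'];cv2.imwrite('pics/w2.png',f['color'][...,::-1])
for d in env.masks_of(f,'tray')[:2]: print('tray w',d['conf'],fit(f,d['mask'],12))
m=roi(f,640,155,110);print('slab',fit(f,m,np.nanmedian(P[...,2][m&(P[...,2]>80)]),(80,170)))
f=frame('scene');P=f['P']
for d in env.masks_of(f,'tray')[:2]: print('tray s',d['conf'],fit(f,d['mask'],12))
plan((651,187,30,-9.2),(651,187,3,-9.2))
E
```

```text
t 6.35 tcp [634.4 148.  109.3] rot [-2.395 -2.032  0.003] open 0.709 q [ 0.07  0.36  1.72 -0.    1.06  0.24]
[635.0246825662541, 149.98330759167771, 110.0, -9.205000000000005]
tray w 0.83 ((array([653.4, 186.4]), array([181. , 158.6]), 80.7), array([294., 126.]))
slab ((array([637.1, 159.2]), array([ 94.7, 161.1]), 80.7), array([276., 319.]))
tray s 0.73 ((array([658.2, 190.8]), array([197.5, 170.8]), 80.6), array([325., 282.]))
0.156 0.039 0.32 0 0 -0 | mm 40 0.0
0.156 0.039 0.428 0 0 -0 | mm 40 0.0
```

View pics/w2.png

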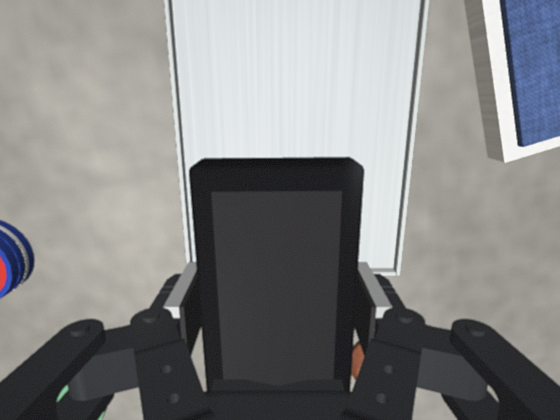

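The slab is held square and lines up with the tray's walls (columns 185–400). Lowering.

Call:
{"fn": "step_arm", "kwargs": {"increments": "0.156 0.042 0.15 0 0 0 0.6;0.156 0.042 0.3 0 0 0 0.6;0.156 0.042 0.36 0 0 0 0.6;0.156 0.042 0.4 0 0 0 0.6;0.156 0.042 0.42 0 0 0 0.6;0.156 0.042 0.428 0 0 0 0.6;0.156 0.042 0.43 0 0 0 0.6;0.156 0.042 0.43 0 0 0 0.75;0.156 0.042 0.43 0 0 0 0.85;0.156 0.042 0.43 0 0 0 1;0.156 0.042 0.43 0 0 0 1;0.156 0.042 0.43 0 0 0 1;0.156 0.042 0.3 0 0 0 1;0.156 0.042 0.1 0 0 0 1;0.156 0.042 -0.1 0 0 0 1;0.156 0.042 -0.16 0 0 0 1;0.156 0.042 -0.16 0 0 0 1"}}

```text
clock: 8.68
tcp_pos: [652.1, 186.8, 151.1]
tcp_rot: [2.392, 2.035, 0.003]
contact_force: [-0.2, -0.8, 0.4]
opening: 1.004
gripper_force: 0.0
```

```bash
python3 - <<'E'
from h import *
json.dump([652,187,150,-9.2],open('cmd.json','w'))
tcp();f=frame('wrist');P=f['P']
for d in env.masks_of(f,'tray')[:2]: print('tray w',d['conf'],fit(f,d['mask'],12))
m=roi(f,652,187,75)&(f['color'].mean(2)<90);print('slab',fit(f,m,25,(15,35)))
# next: blue
plan((560,170,150,40));plan((417,146,110,55))
E
```

```text
t 8.68 tcp [652.1 186.8 151.1] rot [2.392 2.035 0.003] open 1.004 q [ 0.13  0.36  1.63 -0.    1.14  0.29]
tray w 0.87 ((array([653.8, 189.2]), array([188.7, 159.9]), 81.1), array([277., 177.]))
slab ((array([653. , 185.8]), array([108.9,  60.3]), 81.3), array([277., 196.]))
-0.126 -0.352 0 0 0 -1.093 | mm 94 49.2
0.294 -0.5 0.16 0 0 -0.334 | mm 145 15.0
```

Slab is in place (about 3 mm from the tray's middle, 81.3° against 81.1°). Next the blue dish, with no turn.

```bash
python3 - <<'E'
from h import *
json.dump([652,187,150,-9.2],open('cmd.json','w'))
plan((417,146,140,-9.2))
E
```

```text
-0.312 -0.902 0.04 0 0 -0 | mm 239 0.0
```

Call:
{"fn": "step_arm", "kwargs": {"increments": "-0.06 -0.2 0 0 0 0 1;-0.13 -0.4 0 0 0 0 1;-0.2 -0.6 0 0 0 0 1;-0.27 -0.8 0 0 0 0 1;-0.312 -0.902 0.04 0 0 0 1;-0.312 -0.902 0.04 0 0 0 1;-0.312 -0.902 0.04 0 0 0 1;-0.312 -0.902 0.04 0 0 0 1"}}

```text
clock: 9.78
tcp_pos: [417.8, 145.9, 140.3]
tcp_rot: [2.393, 2.035, 0.001]
contact_force: [0.9, 0.2, -1.0]
opening: 0.997
gripper_force: 0.0
```

```bash
cat >> h.py <<'E'
def dish(f,x,y,z0=16,z1=45,r=50,h=30):
    m=roi(f,x,y,r)&(f['P'][...,2]>z0)&(f['P'][...,2]<z1)
    cs,_=cv2.findContours(m.astype(np.uint8),cv2.RETR_EXTERNAL,cv2.CHAIN_APPROX_NONE)
    c=cv2.convexHull(max(cs,key=cv2.contourArea)).reshape(-1,2)
    p=onplane(f,c,h).astype(np.float32);(cx,cy),R_=cv2.minEnclosingCircle(p);return round(cx,1),round(cy,1),round(R_,1),c.mean(0)
E
python3 - <<'E'
from h import *
tcp();f=frame('wrist')
for z0 in (20,24,27): print(dish(f,417,146,z0))
cv2.imwrite('pics/w3.png',f['color'][...,::-1])
E
```

```text
t 9.78 tcp [417.8 145.9 140.3] rot [2.393e+00 2.035e+00 1.000e-03] open 0.997 q [ 0.11 -0.14  2.21  0.    1.08  0.27]
(419.4, 148.2, 29.1, array([276.97222222, 197.47222222]))
(419.2, 147.8, 28.7, array([277.27777778, 198.77777778]))
(419.4, 147.7, 28.6, array([274.44444444, 198.13888889]))
```

View pics/w3.png

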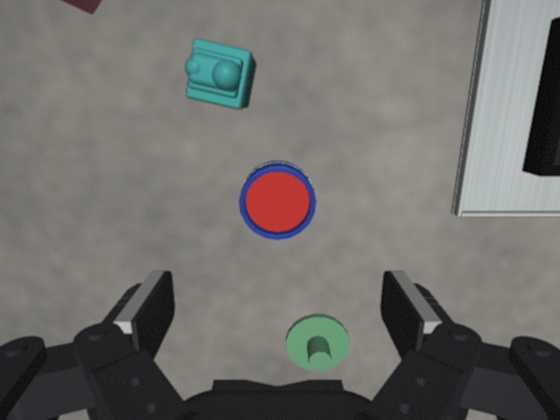

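The blue dish is at (277,200), midway between the fingers, fitted at (419,147.5).

```bash
python3 - <<'E'
from h import *
json.dump([652-.312*250*0-235,146,140,-9.2],open('cmd.json','w'))
plan((419,147.5,4,-9.2))
plan((419,147.5,120,-9.2),(652,185.5,110,-9.2))
E
```

```text
0.007 0.007 0.544 0 0 -0 | mm 2 0.0
0 -0 -0.464 0 0 -0 | mm 0 0.0
0.299 0.896 -0.424 0 0 -0 | mm 236 0.0
```

Call:
{"fn": "step_arm", "kwargs": {"increments": "0.007 0.007 0.2 0 0 0 1;0.007 0.007 0.4 0 0 0 1;0.007 0.007 0.5 0 0 0 1;0.007 0.007 0.544 0 0 0 1;0.007 0.007 0.544 0 0 0 1;0.007 0.007 0.544 0 0 0 0.55;0.007 0.007 0.544 0 0 0 0.55;0.007 0.007 0.544 0 0 0 0.55;0.007 0.007 0.544 0 0 0 0.55;0.007 0.007 0.544 0 0 0 0.55;0.007 0.007 0.544 0 0 0 0.55", "squeeze": 40}}

```text
clock: 11.2
tcp_pos: [419.8, 147.5, 5.8]
tcp_rot: [2.392, 2.035, 0.004]
contact_force: [-1.0, 0.4, 4.9]
opening: 0.669
gripper_force: 42.4
```

Call:
{"fn": "step_arm", "kwargs": {"increments": "0 0 -0.1 0 0 0 0.55;0 0 -0.3 0 0 0 0.55;0 0 -0.464 0 0 0 0.55;0.06 0.2 -0.464 0 0 0 0.55;0.13 0.4 -0.464 0 0 0 0.55;0.2 0.6 -0.464 0 0 0 0.55;0.26 0.78 -0.464 0 0 0 0.55;0.299 0.896 -0.424 0 0 0 0.55;0.299 0.896 -0.424 0 0 0 0.55;0.299 0.896 -0.424 0 0 0 0.55;0.299 0.896 -0.424 0 0 0 0.55"}}

```text
clock: 12.58
tcp_pos: [650.8, 185.2, 110.6]
tcp_rot: [-2.393, -2.036, -0.0]
contact_force: [0.8, -0.5, -0.8]
opening: 0.669
gripper_force: 43.4
```

```bash
python3 - <<'E'
from h import *
tcp();f=frame('wrist');P=f['P'];T=cmd()
cv2.imwrite('pics/w4.png',f['color'][...,::-1])
for d in env.masks_of(f,'tray')[:1]: print('tray',fit(f,d['mask'],12))
for z in (125,128):print(dish(f,652,186,z,150,45,136))
E
```

```text
t 12.57 tcp [650.8 185.2 110.6] rot [-2.393 -2.036 -0.   ] open 0.669 q [0.13 0.4  1.66 0.   1.08 0.29]
tray ((array([657.1, 207.8]), array([151.1, 159.6]), 80.6), array([280., 155.]))
(652.0, 186.5, 45.2, array([279.44, 282.  ]))
(652.0, 186.5, 45.2, array([277.25      , 285.20833333]))
```

View pics/w4.png

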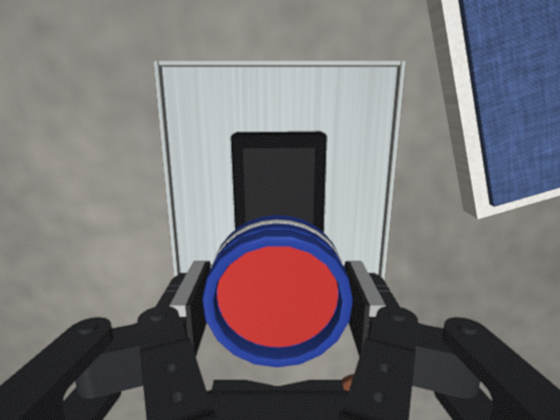

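The dish hangs level at (278,300) and the slab lies straight beyond it. Lowering to TCP z 29.

Call:
{"fn": "step_arm", "kwargs": {"increments": "0.003 0 0.12 0 0 0 0.55;0.003 0 0.24 0 0 0 0.55;0.003 0 0.29 0 0 0 0.55;0.003 0 0.31 0 0 0 0.55;0.003 0 0.32 0 0 0 0.55;0.003 0 0.326 0 0 0 0.55;0.003 0 0.326 0 0 0 0.55;0.003 0 0.326 0 0 0 0.7;0.003 0 0.326 0 0 0 0.8;0.003 0 0.326 0 0 0 1;0.003 0 0.326 0 0 0 1;0.003 0 0.326 0 0 0 1;0.003 0 0.2 0 0 0 1;0.003 0 0 0 0 0 1;0.003 0 -0.16 0 0 0 1;0.003 0 -0.16 0 0 0 1;0.003 0 -0.16 0 0 0 1"}}

```text
clock: 14.8
tcp_pos: [651.1, 185.8, 149.1]
tcp_rot: [-2.392, -2.035, 0.002]
contact_force: [-1.3, 0.1, -1.1]
opening: 0.996
gripper_force: 0.0
```

```bash
python3 - <<'E'
from h import *
json.dump([652,186,150,-9.2],open('cmd.json','w'))
tcp();f=frame('wrist')
print('blue',dish(f,652,186,45,70,45,55))
m=roi(f,652,187,75)&(f['color'].mean(2)<90)&(f['color'].max(2)<80);print('slab',fit(f,m,25,(15,35)))
plan((530,20,140,-50));plan((427,-145,140,-55))
E
```

```text
t 14.8 tcp [651.1 185.8 149.1] rot [-2.392e+00 -2.035e+00  2.000e-03] open 0.996 q [0.13 0.36 1.63 0.   1.14 0.29]
blue (653.8, 186.9, 29.2, array([275.9375, 204.25  ]))
slab ((array([657.4, 214.1]), array([51.5, 60. ]), 81.5), array([277., 158.]))
-0.733 -0.376 0.04 0 0 0.907 | mm 206 -40.8
-0.74 0.242 0 0 0 0.111 | mm 195 -5.0
```

Blue at (653.8,186.9), on the slab's middle. Now the white dish, same yaw.

```bash
python3 - <<'E'
from h import *
json.dump([652.5,186,150,-9.2],open('cmd.json','w'))
plan((540,20,140,-9.2));plan((425,-145,140,-9.2))
E
```

```text
-0.727 -0.338 0.04 0 0 -0 | mm 201 0.0
-0.725 -0.349 0 0 0 -0 | mm 201 0.0
```

Call:
{"fn": "step_arm", "kwargs": {"increments": "-0.2 -0.09 0.04 0 0 0 1;-0.4 -0.18 0.04 0 0 0 1;-0.6 -0.28 0.04 0 0 0 1;-0.727 -0.338 0.04 0 0 0 1"}}

```text
clock: 15.35
tcp_pos: [536.3, 18.7, 137.4]
tcp_rot: [-2.391, -2.032, 0.005]
contact_force: [0.2, -0.4, -0.1]
opening: 1.001
gripper_force: 0.0
```

Call:
{"fn": "step_arm", "kwargs": {"increments": "-0.2 -0.09 0 0 0 0 1;-0.4 -0.18 0 0 0 0 1;-0.6 -0.28 0 0 0 0 1;-0.725 -0.349 0 0 0 0 1;-0.725 -0.349 0 0 0 0 1;-0.725 -0.349 0 0 0 0 1;-0.725 -0.349 0 0 0 0 1"}}

```text
clock: 16.23
tcp_pos: [424.3, -144.0, 139.5]
tcp_rot: [-2.39, -2.037, 0.0]
contact_force: [-0.7, 0.5, 0.4]
opening: 1.001
gripper_force: 0.0
```

```bash
python3 - <<'E'
from h import *
o=tcp();print(cmd());f=frame('wrist')
for z0 in (20,25): r=dish(f,425,-145,z0);print(r)
plan((r[0],r[1],4,-9.2))
E
```

```text
t 16.23 tcp [ 424.3 -144.   139.5] rot [-2.39  -2.037  0.   ] open 1.001 q [-0.55 -0.13  2.2   0.    1.08 -0.4 ]
[424.9224753415782, -144.87087023542196, 140.0, -9.2]
(430.4, -143.5, 29.2, array([281.05714286, 202.42857143]))
(430.2, -144.0, 28.7, array([279.35483871, 206.19354839]))
0.007 0.02 0.544 0 0 -0 | mm 5 0.0
```

Call:
{"fn": "step_arm", "kwargs": {"increments": "0.006 0.022 0.2 0 0 0 1;0.006 0.022 0.4 0 0 0 1;0.006 0.022 0.5 0 0 0 1;0.006 0.022 0.544 0 0 0 1;0.006 0.022 0.544 0 0 0 1;0.006 0.022 0.544 0 0 0 0.55;0.006 0.022 0.544 0 0 0 0.55;0.006 0.022 0.544 0 0 0 0.55;0.006 0.022 0.544 0 0 0 0.55;0.006 0.022 0.544 0 0 0 0.55;0.006 0.022 0.544 0 0 0 0.55;0.006 0.022 0.5 0 0 0 0.55;0.006 0.022 0.3 0 0 0 0.55;0.006 0.022 0 0 0 0 0.55;0.006 0.022 0 0 0 0 0.55", "squeeze": 40}}

```text
clock: 18.15
tcp_pos: [432.5, -145.9, 145.8]
tcp_rot: [2.385, 2.029, 0.005]
contact_force: [-0.4, -0.1, -2.1]
opening: 0.655
gripper_force: 43.3
```

```bash
python3 - <<'E'
from h import *
tcp();json.dump([430.4,-144.3,140,-9.2],open('cmd.json','w'))
plan((540,20,140,-9.2));plan((653.5,186.5,120,-9.2))
E
```

```text
t 18.15 tcp [ 432.5 -145.9  145.8] rot [2.385 2.029 0.005] open 0.655 q [-0.55 -0.12  2.18 -0.    1.08 -0.39]
0.719 0.328 0 0 0 -0 | mm 198 0.0
0.73 0.341 0.08 0 0 -0 | mm 201 0.0
```

Call:
{"fn": "step_arm", "kwargs": {"increments": "0.2 0.09 0 0 0 0 0.55;0.4 0.18 0 0 0 0 0.55;0.6 0.28 0 0 0 0 0.55;0.719 0.328 0 0 0 0 0.55"}}

```text
clock: 18.65
tcp_pos: [539.8, 22.2, 139.3]
tcp_rot: [-2.39, -2.037, 0.001]
contact_force: [0.1, -0.1, -1.0]
opening: 0.661
gripper_force: 43.2
```

Call:
{"fn": "step_arm", "kwargs": {"increments": "0.2 0.09 0 0 0 0 0.55;0.4 0.18 0.03 0 0 0 0.55;0.6 0.28 0.06 0 0 0 0.55;0.73 0.341 0.08 0 0 0 0.55;0.73 0.341 0.08 0 0 0 0.55;0.73 0.341 0.08 0 0 0 0.55;0.73 0.341 0.08 0 0 0 0.55"}}

```text
clock: 19.52
tcp_pos: [652.3, 185.4, 120.0]
tcp_rot: [-2.394, -2.034, 0.001]
contact_force: [0.7, -0.3, -1.5]
opening: 0.656
gripper_force: 43.2
```

```bash
python3 - <<'E'
from h import *
o=tcp();print(cmd());f=frame('wrist');P=f['P']
cv2.imwrite('pics/w5.png',f['color'][...,::-1])
m=roi(f,653,187,60)&(P[...,2]>100)&(P[...,2]<175)
Z=P[...,2]; print(np.nanpercentile(Z[m],[5,50,95]))
# white rim tilt: bright pixels near held dish
c=f['color'].astype(int);w=m&(c.min(2)>150);q=P[w];A=np.c_[q[:,:2]-q[:,:2].mean(0),np.ones(len(q))];print(len(q),np.linalg.lstsq(A,q[:,2],rcond=None)[0])
b=roi(f,653,187,60)&(Z>40)&(Z<70);print('blue seen',b.sum())
E
```

```text
t 19.52 tcp [652.3 185.4 120. ] rot [-2.394e+00 -2.034e+00  1.000e-03] open 0.656 q [ 0.13  0.4   1.65 -0.    1.1   0.29]
[653.4155005748244, 186.54998338123048, 120.0, -9.2]
[130.96481601 139.05375103 173.10914278]
4872 [-1.82296291e-02 -2.93828937e-02  1.41796108e+02]
blue seen 3064
```

View pics/w5.png

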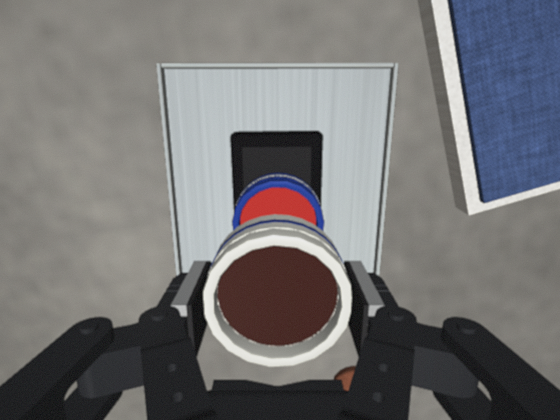

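The white dish hangs level at (278,300), lined up with the blue one behind it (278,205). Lowering.

Call:
{"fn": "step_arm", "kwargs": {"increments": "-0.002 -0.002 0.1 0 0 0 0.55;-0.002 -0.002 0.2 0 0 0 0.55;-0.002 -0.002 0.23 0 0 0 0.55;-0.002 -0.002 0.25 0 0 0 0.55;-0.002 -0.002 0.26 0 0 0 0.55;-0.002 -0.002 0.268 0 0 0 0.55;-0.002 -0.002 0.27 0 0 0 0.55;-0.002 -0.002 0.27 0 0 0 0.55"}}

```text
clock: 20.58
tcp_pos: [653.1, 186.2, 54.9]
tcp_rot: [2.392, 2.035, 0.002]
contact_force: [-3.6, -1.7, 5.6]
opening: 0.659
gripper_force: 43.8
```

Contact at the expected height, so I'll release and withdraw.

Call:
{"fn": "step_arm", "kwargs": {"increments": "0 0 0 0 0 0 0.7;0 0 0 0 0 0 0.8;0 0 0 0 0 0 1;0 0 0 0 0 0 1;0 0 0 0 0 0 1;0 0 -0.1 0 0 0 1;0 0 -0.3 0 0 0 1;0 0 -0.43 0 0 0 1;0 0 -0.43 0 0 0 1;0 0 -0.43 0 0 0 1"}}

```text
clock: 21.82
tcp_pos: [651.5, 186.0, 158.7]
tcp_rot: [-2.392, -2.035, 0.003]
contact_force: [0.5, -0.2, 0.4]
opening: 0.999
gripper_force: 0.0
```

```bash
python3 - <<'E'
from h import *
tcp();f=frame('wrist');P=f['P'];Z=P[...,2]
r=dish(f,653,186,68,95,45,79);print('white',r)
c=f['color'].astype(int);m=roi(f,653,187,35)&(Z>70)&(c.min(2)>140);q=P[m];A=np.c_[q[:,:2]-q[:,:2].mean(0),np.ones(len(q))];print(len(q),np.linalg.lstsq(A,q[:,2],rcond=None)[0])
json.dump([653,186,160,-9.2],open('cmd.json','w'))
plan((540,80,150,-9.2),(432,5,140,-9.2))
E
```

```text
t 21.82 tcp [651.5 186.  158.7] rot [-2.392 -2.035  0.003] open 0.999 q [0.13 0.35 1.63 0.   1.16 0.29]
white (654.5, 187.4, 29.3, array([282.22727273, 212.95454545]))
1638 [-4.45122672e-03 -1.36132370e-02  7.67899701e+01]
-0.491 -0.378 0.04 0 0 -0 | mm 155 0.0
-0.856 -0.757 0.08 0 0 -0 | mm 286 0.0
```

White is nested, level and within 1 mm. Now the lid.

Call:
{"fn": "step_arm", "kwargs": {"increments": "-0.17 -0.15 0 0 0 0 1;-0.34 -0.3 0 0 0 0 1;-0.5 -0.45 0 0 0 0 1;-0.68 -0.6 0.04 0 0 0 1;-0.856 -0.757 0.08 0 0 0 1;-0.856 -0.757 0.08 0 0 0 0.6;-0.856 -0.757 0.08 0 0 0 0.6;-0.856 -0.757 0.08 0 0 0 0.6;-0.856 -0.757 0.08 0 0 0 0.6"}}

```text
clock: 23.0
tcp_pos: [432.1, 5.6, 140.4]
tcp_rot: [2.391, 2.037, 0.0]
contact_force: [0.6, 0.1, 1.0]
opening: 0.598
gripper_force: 0.0
```

```bash
python3 - <<'E'
from h import *
tcp();print(cmd());f=frame('wrist');P=f['P'];Z=P[...,2]
cv2.imwrite('pics/w6.png',f['color'][...,::-1])
for a,b,h in((5,15,12),(6,60,12)): print('lid disc',dish(f,432,5,a,b,45,h))
print('knob',dish(f,432,5,29,45,30,34))
plan((432,5,14,-9.2))
E
```

```text
t 23.0 tcp [432.1   5.6 140.4] rot [2.391 2.037 0.   ] open 0.598 q [-0.22 -0.17  2.23  0.    1.08 -0.06]
[431.9698876688843, 5.010354045060335, 140.0, -9.2]
lid disc (432.9, 6.1, 28.9, array([277.41666667, 196.05555556]))
lid disc (432.9, 6.1, 28.9, array([278.71428571, 197.05714286]))
knob (433.0, 6.1, 10.0, array([276.375     , 205.91666667]))
-0 0 0.504 0 0 -0 | mm 0 0.0
```

View pics/w6.png

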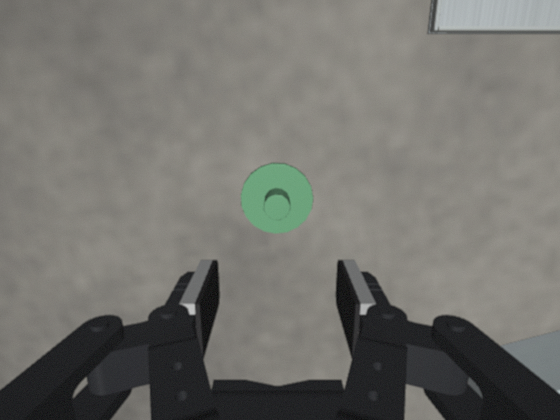

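The lid is at (277,198) with its knob at (277,206), centred.

Call:
{"fn": "step_arm", "kwargs": {"increments": "0.002 0.004 0.2 0 0 0 0.6;0.002 0.004 0.4 0 0 0 0.6;0.002 0.004 0.47 0 0 0 0.6;0.002 0.004 0.496 0 0 0 0.6;0.002 0.004 0.496 0 0 0 0.6;0.002 0.004 0.496 0 0 0 0.1;0.002 0.004 0.496 0 0 0 0.1;0.002 0.004 0.496 0 0 0 0.1;0.002 0.004 0.496 0 0 0 0.1;0.002 0.004 0.496 0 0 0 0.1;0.002 0.004 0.496 0 0 0 0.1;0.002 0.004 0.4 0 0 0 0.1;0.002 0.004 0.2 0 0 0 0.1;0.002 0.004 0 0 0 0 0.1;0.002 0.004 0 0 0 0 0.1", "squeeze": 40}}

```text
clock: 24.92
tcp_pos: [435.4, 4.8, 144.8]
tcp_rot: [2.386, 2.03, 0.01]
contact_force: [0.4, -0.6, -0.9]
opening: 0.214
gripper_force: 39.3
```

```bash
python3 - <<'E'
from h import *
tcp();json.dump([433,5.6,140,-9.2],open('cmd.json','w'))
plan((653,186.2,150,-9.2))
E
```

```text
t 24.93 tcp [435.4   4.8 144.8] rot [2.386 2.03  0.01 ] open 0.214 q [-0.22 -0.18  2.23 -0.    1.08 -0.06]
0.854 0.753 -0.04 0 0 -0 | mm 285 0.0
```

Call:
{"fn": "step_arm", "kwargs": {"increments": "0.17 0.15 -0.04 0 0 0 0.1;0.34 0.3 -0.04 0 0 0 0.1;0.5 0.45 -0.04 0 0 0 0.1;0.68 0.6 -0.04 0 0 0 0.1;0.8 0.7 -0.04 0 0 0 0.1;0.854 0.753 -0.04 0 0 0 0.1;0.854 0.753 -0.04 0 0 0 0.1;0.854 0.753 -0.04 0 0 0 0.1"}}

```text
clock: 25.92
tcp_pos: [651.1, 185.6, 148.5]
tcp_rot: [-2.392, -2.035, 0.004]
contact_force: [-1.0, 0.4, -0.1]
opening: 0.212
gripper_force: 39.4
```

```bash
python3 - <<'E'
from h import *
tcp();f=frame('wrist');P=f['P'];Z=P[...,2]
cv2.imwrite('pics/w7.png',f['color'][...,::-1])
m=roi(f,653,187,50)&(Z>130)&(Z<160)&(f['color'][...,1].astype(int)>f['color'][...,0].astype(int)+20)
q=P[m];A=np.c_[q[:,:2]-q[:,:2].mean(0),np.ones(len(q))];print(len(q),np.linalg.lstsq(A,q[:,2],rcond=None)[0])
print(fit(f,m,146))
E
```

```text
t 25.93 tcp [651.1 185.6 148.5] rot [-2.392 -2.035  0.004] open 0.212 q [ 0.13  0.36  1.63 -0.    1.15  0.29]
6214 [-7.52814589e-03 -3.54817062e-02  1.42552706e+02]
((array([654. , 198.7]), array([34.7, 55. ]), 81.4), array([277., 252.]))
```

View pics/w7.png

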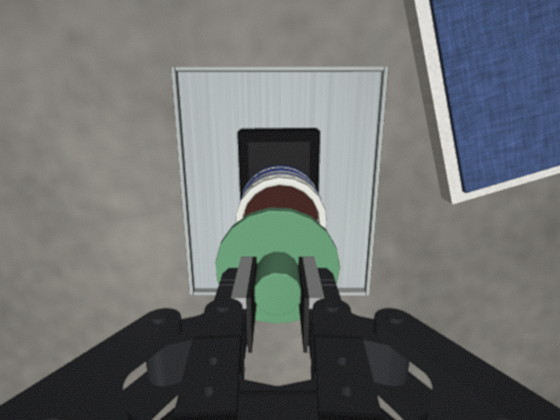

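The lid is level, with its centre at column 277.5 against 281 for the white rim. I'll nudge it 1 mm along tool y and lower.

Call:
{"fn": "step_arm", "kwargs": {"increments": "0.002 0.004 0.1 0 0 0 0.1;0.002 0.004 0.18 0 0 0 0.1;0.002 0.004 0.21 0 0 0 0.1;0.002 0.004 0.225 0 0 0 0.1;0.002 0.004 0.235 0 0 0 0.1;0.002 0.004 0.242 0 0 0 0.1;0.002 0.004 0.245 0 0 0 0.1;0.002 0.004 0.245 0 0 0 0.1"}}

```text
clock: 26.98
tcp_pos: [654.0, 186.6, 90.4]
tcp_rot: [2.392, 2.035, 0.002]
contact_force: [-2.0, 0.2, 4.4]
opening: 0.214
gripper_force: 39.8
```

Call:
{"fn": "step_arm", "kwargs": {"increments": "0 0 0 0 0 0 0.3;0 0 0 0 0 0 0.45;0 0 0 0 0 0 0.6;0 0 0 0 0 0 0.6;0 0 0 0 0 0 0.6;0 0 -0.1 0 0 0 0.6;0 0 -0.25 0 0 0 0.6;0 0 -0.37 0 0 0 0.6;0 0 -0.37 0 0 0 0.6;0 0 -0.37 0 0 0 0.6"}}

```text
clock: 28.22
tcp_pos: [652.7, 186.3, 179.9]
tcp_rot: [-2.392, -2.035, 0.002]
contact_force: [-0.5, 0.2, -0.4]
opening: 0.601
gripper_force: 0.0
```

```bash
python3 - <<'E'
from h import *
tcp();f=frame('wrist');P=f['P'];Z=P[...,2]
print('lid',dish(f,654,187,78,120,45,85),'knob',dish(f,654,187,100,120,30,107))
c=f['color'].astype(int);m=roi(f,653,187,27)&(Z>75)&(Z<95)&(c[...,1]>c[...,0]+20);q=P[m];A=np.c_[q[:,:2]-q[:,:2].mean(0),np.ones(len(q))];print(len(q),np.linalg.lstsq(A,q[:,2],rcond=None)[0])
json.dump([654,186.6,181.5,-9.2],open('cmd.json','w'))
plan((520,260,160,-39));plan((388,315,160,-39))
E
```

```text
t 28.23 tcp [652.7 186.3 179.9] rot [-2.392e+00 -2.035e+00  2.000e-03] open 0.601 q [ 0.13  0.34  1.61 -0.    1.2   0.29]
lid (655.4, 187.2, 29.0, array([281.12820513, 205.97435897])) knob (655.4, 187.4, 10.3, array([281.38095238, 220.14285714]))
3955 [3.19322336e-03 4.04911904e-03 8.34337601e+01]
0.204 -0.576 0.086 0 0 0.662 | mm 153 -29.8
-0.161 -0.549 0 0 0 0 | mm 143 -0.0
```

Lid is nested and level (655.4,187.2). Now to the tan seal.

Call:
{"fn": "step_arm", "kwargs": {"increments": "0.05 -0.15 0 0 0 0.2 0.6;0.1 -0.3 0 0 0 0.4 0.6;0.15 -0.45 0.05 0 0 0.6 0.6;0.204 -0.576 0.086 0 0 0.662 0.6;0.204 -0.576 0.086 0 0 0.662 0.6"}}

```text
clock: 28.9
tcp_pos: [515.9, 260.4, 156.6]
tcp_rot: [-2.833, -1.356, 0.01]
contact_force: [0.2, 0.4, 0.5]
opening: 0.601
gripper_force: 0.0
```

Call:
{"fn": "step_arm", "kwargs": {"increments": "-0.05 -0.18 0 0 0 0 0.6;-0.11 -0.36 0 0 0 0 0.6;-0.161 -0.549 0 0 0 0 0.6;-0.161 -0.549 0 0 0 0 0.6;-0.161 -0.549 0 0 0 0 0.6;-0.161 -0.549 0 0 0 0 0.6"}}

```text
clock: 29.65
tcp_pos: [388.8, 314.5, 159.8]
tcp_rot: [2.836, 1.35, 0.0]
contact_force: [0.5, -0.0, 0.1]
opening: 0.598
gripper_force: 0.0
```

```bash
python3 - <<'E'
from h import *
tcp();print(cmd());f=frame('wrist');P=f['P'];Z=P[...,2]
cv2.imwrite('pics/w8.png',f['color'][...,::-1])
m=roi(f,388,315,38)
for a,b in((50,67),(50,100),(55,64)):
    print(fit(f,m,62,(a,b)))
p=P[m&(Z>55)&(Z<66)];print(rect(p[:,:2]))
E
```

```text
t 29.65 tcp [388.8 314.5 159.8] rot [2.836 1.35  0.   ] open 0.598 q [ 0.48 -0.03  2.06 -0.    1.11  1.16]
[388.00327572826046, 315.0379012310179, 160.0, -38.99]
((array([392.1, 320. ]), array([35. , 33.5]), 50.9), array([276., 204.]))
((array([392.1, 320. ]), array([35. , 33.5]), 50.9), array([275., 202.]))
((array([391.9, 319.7]), array([34.3, 33.5]), 50.9), array([276., 204.]))
(array([391.1, 318.5]), array([34.1, 34.4]), 50.0)
```

View pics/w8.png

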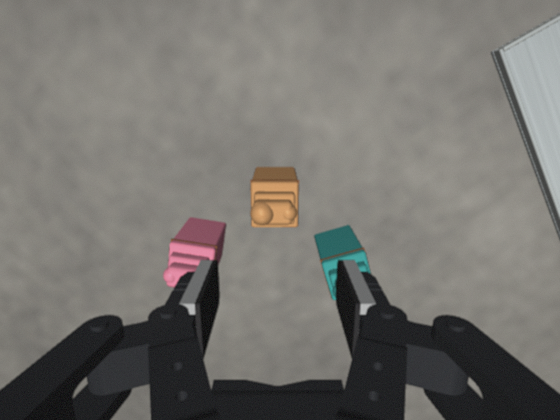

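The tan seal is at (275,200), square to the fingers, with pink at lower left and teal at lower right, both clear.

```bash
python3 - <<'E'
from h import *
plan((391.3,318.5,27,-39))
E
```

```text
0.019 0.002 0.532 0 0 0 | mm 5 -0.0
```

Call:
{"fn": "step_arm", "kwargs": {"increments": "0.019 0.002 0.15 0 0 0 0.6;0.019 0.002 0.35 0 0 0 0.6;0.019 0.002 0.48 0 0 0 0.6;0.019 0.002 0.532 0 0 0 0.6;0.019 0.002 0.532 0 0 0 0.6;0.019 0.002 0.532 0 0 0 0.3;0.019 0.002 0.532 0 0 0 0.3;0.019 0.002 0.532 0 0 0 0.3;0.019 0.002 0.532 0 0 0 0.3;0.019 0.002 0.532 0 0 0 0.3;0.019 0.002 0.5 0 0 0 0.3;0.019 0.002 0.35 0 0 0 0.3;0.019 0.002 0.15 0 0 0 0.3;0.019 0.002 -0.1 0 0 0 0.3;0.019 0.002 -0.16 0 0 0 0.3;0.019 0.002 -0.16 0 0 0 0.3", "squeeze": 50}}

```text
clock: 31.7
tcp_pos: [390.7, 318.3, 200.2]
tcp_rot: [-2.836, -1.352, -0.002]
contact_force: [0.4, -0.4, -2.0]
opening: 0.389
gripper_force: 50.3
```

```bash
python3 - <<'E'
from h import *
tcp();json.dump([391.3,318.5,200,-39],open('cmd.json','w'))
plan((450,110,200,-39));plan((530,-80,200,-80));plan((645,-222,200,-81.1))
E
```

```text
t 31.7 tcp [390.7 318.3 200.2] rot [-2.836e+00 -1.352e+00 -2.000e-03] open 0.389 q [ 0.48 -0.07  2.02  0.    1.19  1.16]
-0.5 0.707 0 0 0 0 | mm 217 0
-0.39 0.727 0 0 0 0.911 | mm 206 -41.0
0.355 0.639 0 0 0 0.025 | mm 183 -1.1
```

Call:
{"fn": "step_arm", "kwargs": {"increments": "-0.13 0.18 0 0 0 0 0.3;-0.26 0.36 0 0 0 0 0.3;-0.39 0.55 0 0 0 0 0.3;-0.5 0.707 0 0 0 0 0.3;-0.5 0.707 0 0 0 0 0.3"}}

```text
clock: 32.33
tcp_pos: [448.3, 107.3, 196.5]
tcp_rot: [-2.837, -1.344, 0.009]
contact_force: [-0.5, 0.2, -1.9]
opening: 0.391
gripper_force: 50.7
```

Call:
{"fn": "step_arm", "kwargs": {"increments": "-0.08 0.16 0 0 0 0.2 0.3;-0.17 0.32 0 0 0 0.4 0.3;-0.26 0.48 0 0 0 0.6 0.3;-0.34 0.63 0 0 0 0.8 0.3;-0.39 0.727 0 0 0 0.911 0.3;-0.39 0.727 0 0 0 0.911 0.3"}}

```text
clock: 33.08
tcp_pos: [528.6, -80.2, 197.1]
tcp_rot: [-3.127, -0.272, 0.007]
contact_force: [-0.3, -0.1, -3.3]
opening: 0.395
gripper_force: 50.8
```

Call:
{"fn": "step_arm", "kwargs": {"increments": "0.09 0.16 0 0 0 0.025 0.3;0.18 0.32 0 0 0 0.025 0.3;0.27 0.48 0 0 0 0.025 0.3;0.355 0.639 0 0 0 0.025 0.3;0.355 0.639 0 0 0 0.025 0.3;0.355 0.639 0 0 0 0.025 0.3;0.355 0.639 0 0 0 0.025 0.3"}}

```text
clock: 33.95
tcp_pos: [643.8, -220.1, 199.2]
tcp_rot: [-3.131, -0.246, 0.002]
contact_force: [0.6, 0.7, -1.1]
opening: 0.384
gripper_force: 50.8
```

```bash
python3 - <<'E'
from h import *
tcp();print(cmd());f=frame('wrist');P=f['P'];Z=P[...,2];cv2.imwrite('pics/w9.png',f['color'][...,::-1])
hsv=cv2.cvtColor(f['color'],cv2.COLOR_RGB2HSV).astype(int);H,S=hsv[...,0],hsv[...,1]
m=roi(f,650,-225,60)&((H<6)|(H>172))&(S>120);print('pad w',fit(f,m,63,(45,75)))
m=roi(f,650,-225,110)&(Z>48)&(Z<72);print('disp w',fit(f,m,60))
f=frame('scene');hsv=cv2.cvtColor(f['color'],cv2.COLOR_RGB2HSV).astype(int);H,S=hsv[...,0],hsv[...,1]
m=roi(f,650,-225,60)&((H<6)|(H>172))&(S>120);print('pad s',fit(f,m,63,(45,75)))
E
```

```text
t 33.95 tcp [ 643.8 -220.1  199.2] rot [-3.131e+00 -2.460e-01  2.000e-03] open 0.384 q [-0.48  0.32  1.59  0.    1.23  0.94]
[645.0374083349556, -221.92805081727496, 200.0, -81.12]
pad w ((array([ 651.5, -227.8]), array([54.6, 54.2]), 8.9), array([287., 189.]))
disp w ((array([ 652.2, -227.8]), array([118.1, 118.4]), 9.0), array([287., 182.]))
pad s ((array([ 651.8, -224.3]), array([56.2, 55.1]), 9.1), array([169., 201.]))
```

View pics/w9.png

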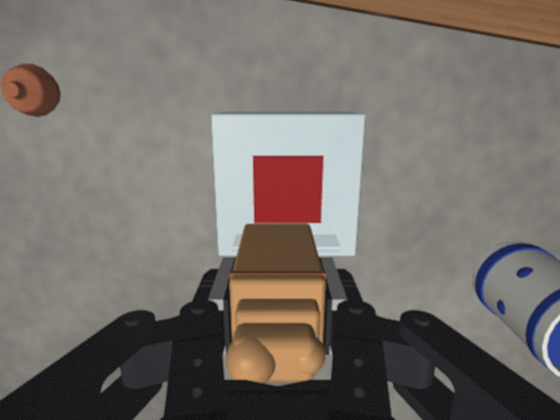

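The seal hangs upright and square to the pad, whose centre is at (288,189).

```bash
python3 - <<'E'
from h import *
plan((651.5,-227.3,120,-81),(651.5,-227.3,90,-81))
E
```

```text
0.022 0.025 0.32 0 0 -0.003 | mm 8 0.1
0.022 0.025 0.44 0 0 -0.003 | mm 8 0.1
```

Call:
{"fn": "step_arm", "kwargs": {"increments": "0.022 0.025 0.12 0 0 0 0.3;0.022 0.025 0.25 0 0 0 0.3;0.022 0.025 0.34 0 0 0 0.3;0.022 0.025 0.39 0 0 0 0.3;0.022 0.025 0.415 0 0 0 0.3;0.022 0.025 0.425 0 0 0 0.3;0.022 0.025 0.435 0 0 0 0.3;0.022 0.025 0.441 0 0 0 0.3;0.022 0.025 0.441 0 0 0 0.3;0.022 0.025 0.441 0 0 0 0.3"}}

```text
clock: 35.3
tcp_pos: [651.6, -227.8, 91.7]
tcp_rot: [3.131, 0.243, 0.003]
contact_force: [-2.3, 1.8, 6.1]
opening: 0.389
gripper_force: 51.5
```

Call:
{"fn": "step_arm", "kwargs": {"increments": "0 0 0 0 0 0 0.45;0 0 0 0 0 0 0.55;0 0 0 0 0 0 0.65;0 0 0 0 0 0 0.65;0 0 0 0 0 0 0.65;0 0 -0.1 0 0 0 0.65;0 0 -0.25 0 0 0 0.65;0 0 -0.45 0 0 0 0.65;0 0 -0.5 0 0 0 0.65;0 0 -0.5 0 0 0 0.65;0 0 -0.5 0 0 0 0.65"}}

```text
clock: 36.67
tcp_pos: [649.8, -226.9, 211.8]
tcp_rot: [-3.13, -0.243, 0.006]
contact_force: [-0.2, 0.2, -0.1]
opening: 0.65
gripper_force: 0.0
```

```bash
python3 - <<'E'
from h import *
tcp();f=frame('wrist');P=f['P'];Z=P[...,2]
m=roi(f,651,-227,40);print('seal',fit(f,m,125,(116,130)),np.nanmax(Z[m]))
f=frame('top');P=f['P'];Z=P[...,2]
print('lid top',dish(f,654,187,78,120,45,85))
f=frame('scene');g=f['color'][100:340,80:420];cv2.imwrite('pics/end.png',cv2.resize(g,None,fx=2,fy=2)[...,::-1])
E
```

```text
t 36.67 tcp [ 649.8 -226.9  211.8] rot [-3.13  -0.243  0.006] open 0.65 q [-0.48  0.33  1.56  0.    1.26  0.93]
seal ((array([ 652.9, -228.4]), array([34. , 33.5]), 8.9), array([281., 214.])) 304.13932071317845
lid top (650.7, 185.1, 29.2, array([214.42105263, 158.21052632]))
```

View pics/end.png

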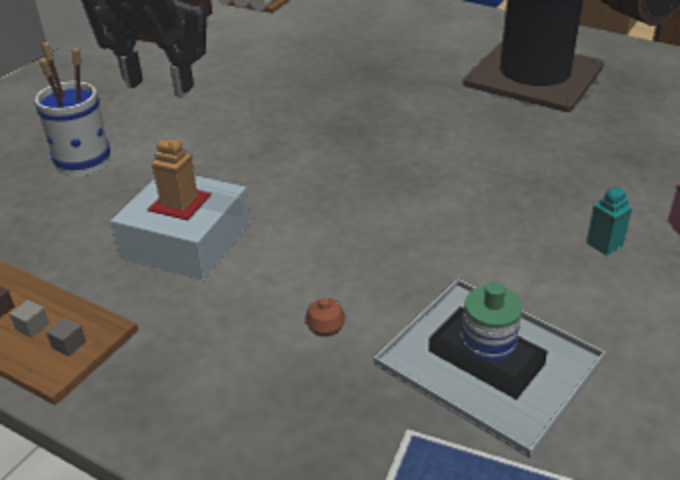

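The tan seal stands upright on the pad (178,190), the stack sits nested on the slab in the tray (490,335), the bystanders are where they were, and the arm is clear. Handing in.

```bash
python3 -c "
from workcell import env
print(env.hand_in())"
```

```text
the job is handed in; nothing more can be done
None
```

The job is handed in: slab, blue dish, white dish, lid and seal were set down in order, each within about 4 mm of its target by camera, and the brush pot, paperweight and dropper were not touched; the hand-in call gave no verdict.

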